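# Roll the six-sided speaker handle-up and weigh it

## Task

Weigh the six-sided portable speaker. Without lifting it off the bench, roll it over one face at a time, letting it come to rest flat on each, until its carry handle points straight up; then lift it by the handle, hang it with the handle across both prongs of the spring scale's yoke, ease it down gently so that the scale takes the weight slowly, and let go so that it hangs free and the pointer stands still. Leave everything else on the bench as it is.

Things in the scene. Friction and masses are not known exactly. Their poses are not given: they have to be found in the camera images.
- speaker: portable speaker: grey hexagonal prism 150 mm long, 90 mm across flats (faces 52 mm wide), dark grilles on its ends, 0.4 to 0.65 kg, centre of mass in the middle. Origin: its middle, 45 mm from every face. x runs along it (world x within 0.35 rad); z points out through the face with the handle. At the start z is 120 degrees from up, to the left (+y): two 60 degree rolls to the right bring it up
- handle (a point): middle of the bar of the speaker's carry handle: a rigid steel bail, round bar 8 mm thick, 96 mm between the leg centres, parallel to the speaker's x, its centre 31 mm out from the middle of its face (76 mm from the speaker's origin on z), so 27 mm of free height under the bar
- scale: the spring scale's fixed stand, on the right: a steel foot, an aluminium column 26 by 36 mm and 276 mm tall, a white graduated plate beside it. Origin: under the column's axis, on the bench. Its -x points from the column to the prongs' tips (world +y within 0.25 rad); z up
- seat (a point): where the middle of the handle's bar goes: midway between the two prongs of the yoke, level with their upper faces (200 mm above the bench unloaded), 150 mm in front (-x) of the column's axis; moves with the yoke, axes as the stand's. Hung, the bar lies parallel to y across both prongs, its centre 4 mm above this point
- prong_tip (a point): midway between the tips of the yoke's prongs, on their upper level. The prongs: two flat level steel fingers along x, 9 mm wide, 6 mm thick, 57 mm clear between them, 80 mm long from a cross bar. Each has two ridges 6 mm high, at the tip and 36 mm farther in: the bar goes between them. Bring the handle in from the front (-x) above the tip ridges, prongs passing between bar and speaker
- yoke (a joint): how far the sprung yoke has sunk (m): 0 unloaded, stop at 0.075; the spring gives about 68 mm per kg, so the speaker sinks it 27 to 45 mm. The black pointer on the yoke moves down the graduated plate with it
- blower: a loose black laptop blower fan, 86 by 72 by 14 mm, near the middle of the bench; leave it alone
- multitool: a folded steel multi-tool, 100 by 28 by 18 mm, near the middle of the bench; leave it alone
- powercube: a white rounded power block, 62 by 62 by 34 mm, near right; leave it alone
- screwpot: a small steel pot, 64 mm wide and 50 mm high, near the robot; leave it alone
There are look-alikes about, which are no part of the job. What is shaped like the speaker but orange is not meant.

How it is judged (in metres and radians):
On the way, in this order (a step that is already met when the one before it is completed fails the run):
1. rolled over one face: the speaker rests flat on the bench with its handle slanting up (z 60 degrees from up) (angle between speaker's own z axis and vertical between 0.95 and 1.15 rad and height (world z) of speaker below 0.048 m and angular speed of speaker below 0.15 rad/s and linear speed of speaker below 0.02 m/s), for 0.2 s.
2. rolled over again: it rests flat on the bench with its handle straight up (angle between speaker's own z axis and vertical below 0.1 rad and height (world z) of speaker below 0.048 m and angular speed of speaker below 0.15 rad/s and linear speed of speaker below 0.02 m/s), for 0.2 s.
3. lifted clear of the bench (height (world z) of speaker above 0.08 m), for 0.1 s.
4. hanging by its handle on the yoke, the scale carrying the weight (value of joint yoke above 0.015 m and contact force between speaker and yoke above 2 N and height (world z) of speaker above 0.065 m and angle between speaker's own z axis and vertical below 0.2 rad and x of handle in the frame of seat between -0.02 and 0.02 m and y of handle in the frame of seat between -0.02 and 0.02 m and z of handle in the frame of seat between -0.004 and 0.012 m), for 0.3 s.
At the end, for the whole second after the job is handed in: handle bar across both prongs (within 20 mm of the seat each way, -4 to +12 mm of its level), yoke sunk over 15 mm with over 2 N, speaker origin above 65 mm, its z within 0.2 rad of up, yoke slower than 10 mm/s, speaker slower than 50 mm/s, fingers off it (all of step 4 and velocity of joint yoke between -0.01 and 0.01 m/s and linear speed of speaker below 0.05 m/s and contact force between speaker and the fingers below 0.3 N); the robot touches nothing.
It fails at once if the speaker is lifted off the bench before its handle is up (height (world z) of speaker above 0.07 m and angle between speaker's own z axis and vertical above 0.6 rad).
It fails at once if the weight is dropped on the scale: the yoke sinks or springs faster than 0.25 m/s (velocity of joint yoke above 0.25 m/s or velocity of joint yoke below -0.25 m/s).
It fails at once if something else on the bench is pushed more than 25 mm from its place (distance of any of blower, multitool, powercube, screwpot from where it was at the start of the episode above 0.025 m).
It also fails if it takes over 72 s, if anything falls off the work surface, if the arm or the gripper's body presses on something with over 40 N, if the wrist force passes 120 N, or if a joint passes its speed limit or range.

## Robot

A 6-joint arm with a two-finger parallel gripper is mounted at the origin on the work surface. World frame = base frame: x ahead of the robot, y to its left, z up, the work surface at z = 0. Lengths are in m, angles in degrees, forces in N, time in s.
With the tool pointing down it reaches from about 0.325 to 0.85 m from the base axis. Payload 15.5 kg.
Tool frame: the origin (TCP) lies midway between the tips of the shut fingers; the grasp point (between the pads) lies 19 mm behind it; z points along the fingers, y is the line along which they close (so a half turn about z gives the same grasp; the last joint's range is limited). The gripper opens to 91 mm and grips with 3 to 60 N. Pads are 32 mm wide; open, the fingers measure 118 mm over their backs; the gripper's body (76 mm by 178 mm) begins 60 mm behind the grasp point.
Start: joints at [67.924, 28.281, 77.091, -0, 74.628, -5.472], TCP at [0.179, 0.599, 0.194] pointing down, gripper open.
Joint ranges: [-166.48, 166.48], [-47.26, 123.95], [12.59, 153.08], [-70.14, 250.14], [6.76, 159.57], [-176.63, 176.63]. Speed limits (degrees/s): [108.29, 108.29, 147.25, 172.46, 172.46, 172.46].

## Interface

Orientations are given as a 3x3 rotation matrix whose columns are the frame's x, y, z axes.
In Python, from bench import ctrl gives the robot as it stands. The module is installed in compiled form; this text tells all that it offers. Calls block until the motion is done:
- ctrl.goto(position, orientation): joint-space move of the TCP to a pose.
- ctrl.move_l(position, vel=0.15, ori=None, contact_N=None): straight line of the TCP; ori=None keeps the orientation; vel is the mean speed in m/s. With contact_N (N) it stops when the force on the tool has changed by that much, and returns True; else False.
- ctrl.movej(angles): joint-space move.
- ctrl.command_gripper(opening): opening from 0.0 (shut) to 1.0 (fully open); the grip force is fixed at half the most; returns when the fingers have stopped.
- ctrl.sleep(seconds).
- ctrl.ik(position, orientation): joint angles nearest the present ones, or None.
- ctrl.read_camera(name): name is "scene" or "top" or "wrist"; returns the picture (420x560x3 uint8, blue, green, red); there is no depth.
- ctrl.camera_params(name): a dict with "fx", "fy", "cx", "cy" (pixels), "D" ([k1, k2, p1, p2, k3] as OpenCV has them; the pictures are not rectified), "pose" (4x4, takes a point from camera to world coordinates); the wrist camera has in their place "T_tool_cam" (4x4, takes a point from camera to tool coordinates, whose origin is the TCP and whose axes are the flange's). Camera axes: x right, y up, looking along -z (the intrinsics and any distortion apply to the point x, -y, -z); pixel columns grow to the right and rows downward; lengths in m; the calibration is good to about 2 mm. A picture is of the moment at which its call begins: read the wrist's pose just before it. camera_params takes no time and is no camera call.
A pose or a line that the arm cannot do raises ctrl.MotionError and nothing moves.
- ctrl.sign_off(): hands the job in; it is judged then, once.
Readings, each from a call of its own:
- ctrl.current_t(): time.
- ctrl.current_q(): joint angles.
- ctrl.current_dq(): joint speeds.
- ctrl.current_effort(): joint torques, N m.
- ctrl.current_tool_pos(): TCP position.
- ctrl.current_eef_rot(): TCP orientation.
- ctrl.current_contact_force(): force on the tool from outside, world axes, zero at the start.
- ctrl.current_wrist_torque(): the same for the moment, N m.
- ctrl.current_grip_width(): opening from 0.0 (shut) to 1.0 (fully open).
- ctrl.current_grasp_force(): force on a finger pad.
Only numpy, scipy, OpenCV 4.12 (cv2) and the standard library are available. Lean on these libraries where they do the work, as an engineer would, in place of code of your own. Each camera call takes 0.05 s, during which the arm holds its last target. There are 200 camera calls.

## Working session

There is one attempt and no reset: what is moved stays moved. The work goes in short steps, each a Python script; the robot and the scene stay as the last script left them, time stands still between calls to the robot, and variables do not carry over. Pictures are saved under pics/ and viewed, at most 11 in all, crops included, and the job is handed in when it is done.

```bash
mkdir -p pics; python3 - <<'E'
from bench import ctrl
import cv2,numpy as np
np.set_printoptions(precision=4,suppress=True)
for n in ("scene","top"):
    im=ctrl.read_camera(n); cv2.imwrite(f"pics/{n}0.png",im); print(n,ctrl.camera_params(n))
print(ctrl.camera_params("wrist"),ctrl.current_eef_rot(),ctrl.current_t())
E
```

```text
scene {'fx': 468.3331953980666, 'fy': 468.3331953980666, 'cx': 272.3306196412238, 'cy': 209.5996277776053, 'D': array([-0.0794,  0.    ,  0.    ,  0.    ,  0.    ]), 'pose': array([[ 0.0935, -0.7288,  0.6783,  1.2229],
       [ 0.9955,  0.0776, -0.0539,  0.0253],
       [-0.0133,  0.6804,  0.7328,  0.942 ],
       [ 0.    ,  0.    ,  0.    ,  1.    ]])}
top {'fx': 387.18046161321587, 'fy': 387.18046161321587, 'cx': 278.4513447107202, 'cy': 203.83581051481892, 'D': array([-0.0999,  0.    ,  0.    ,  0.    ,  0.    ]), 'pose': array([[-0.0168,  0.993 , -0.1168,  0.3345],
       [-0.9998, -0.0173, -0.0036,  0.0681],
       [-0.0056,  0.1167,  0.9932,  1.1936],
       [ 0.    ,  0.    ,  0.    ,  1.    ]])}
{'fx': 302.88229507044065, 'fy': 302.88229507044065, 'cx': 277.1836198623687, 'cy': 206.8649908301624, 'D': array([-0.0066,  0.    ,  0.    ,  0.    ,  0.    ]), 'T_tool_cam': array([[-0.0004,  0.9671,  0.2546,  0.071 ],
       [ 1.    ,  0.0003,  0.0003,  0.0002],
       [ 0.0002,  0.2546, -0.9671, -0.1922],
       [ 0.    ,  0.    ,  0.    ,  1.    ]])} [[-0.9583  0.2857 -0.0004]
 [ 0.2857  0.9583 -0.001 ]
 [ 0.0001 -0.0011 -1.    ]] 0.1
```

View pics/scene0.png

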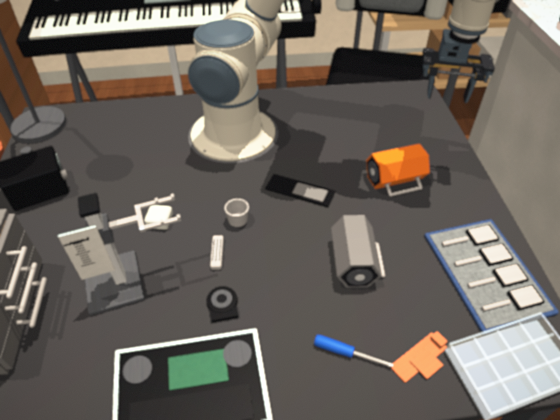

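View pics/top0.png

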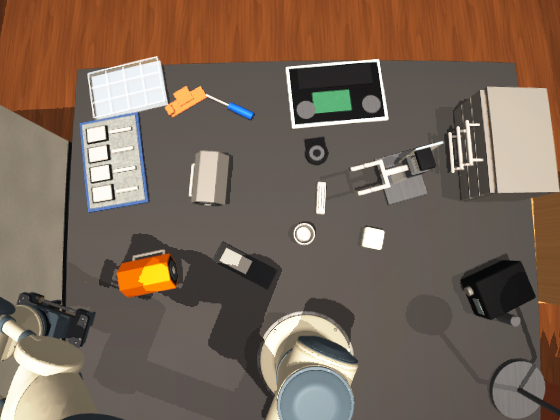

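The speaker candidates are the grey prism at scene (357,252) / top (210,178) and the orange one at scene (400,165) / top (148,273). I choose the grey one, as described. The stand with its yoke is at top (385,175), prongs pointing left (+y). Next I'll check both in one close crop.

```bash
cat > h.py <<'E'
from bench import ctrl
import cv2,numpy as np
np.set_printoptions(precision=4,suppress=True)
def campose(n):
    c=ctrl.camera_params(n)
    if n!="wrist": return c,np.array(c["pose"])
    T=np.eye(4);T[:3,:3]=ctrl.current_eef_rot();T[:3,3]=ctrl.current_tool_pos()
    return c,T@np.array(c["T_tool_cam"])
def onplane(n,px,z,cp=None):
    c,P=cp or campose(n)
    K=np.array([[c["fx"],0,c["cx"]],[0,c["fy"],c["cy"]],[0,0,1.]])
    u=cv2.undistortPoints(np.array(px,float).reshape(-1,1,2),K,np.array(c["D"]))[:,0]
    d=np.c_[u[:,0],-u[:,1],-np.ones(len(u))]@P[:3,:3].T; o=P[:3,3]
    return o+d*((z-o[2])/d[:,2])[:,None]
def project(n,X,cp=None):
    c,P=cp or campose(n)
    p=(np.atleast_2d(X)-P[:3,3])@P[:3,:3]
    K=np.array([[c["fx"],0,c["cx"]],[0,c["fy"],c["cy"]],[0,0,1.]])
    return cv2.projectPoints(p*[1,-1,-1],np.zeros(3),np.zeros(3),K,np.array(c["D"]))[0][:,0]
E
python3 - <<'E'
import cv2,numpy as np
t=cv2.imread("pics/top0.png");s=cv2.imread("pics/scene0.png")
R=lambda im,x,y,w,h,k:cv2.resize(im[y:y+h,x:x+w],None,fx=k,fy=k,interpolation=cv2.INTER_CUBIC)
a=R(t,175,140,75,75,4);b=R(t,340,130,125,75,4);c=R(s,320,205,75,100,3)[:300,:225];d=R(s,50,180,140,75,4)[:300,:560]
w=np.zeros((600,800,3),np.uint8);w[:300,:300]=a;w[:300,300:800]=b;w[300:,:225]=c;w[300:,230:790]=d
cv2.imwrite("pics/crop1.png",w)
E
```

```text
(no output)
```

View pics/crop1.png

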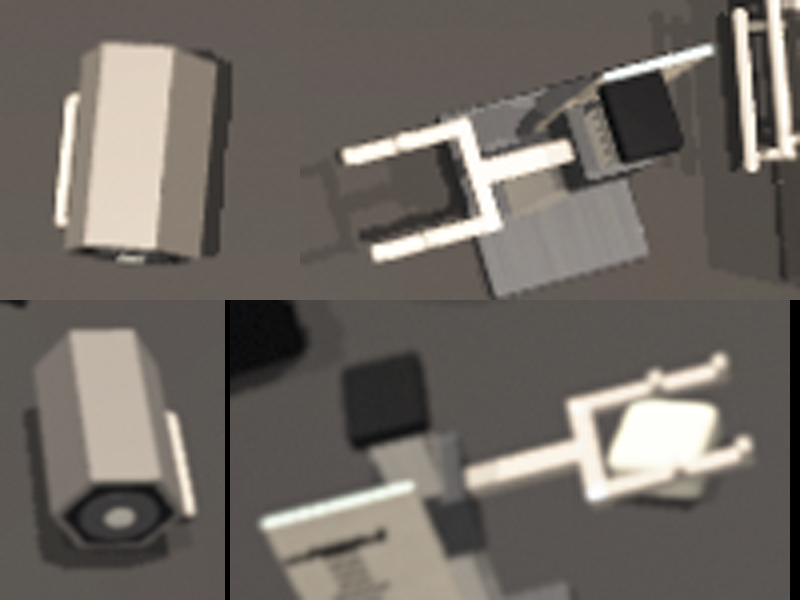

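The crop shows the grey prism with its steel bail on the left (+y) at top (192,180), so it is the right one. The yoke's prong tips are at top (351,169) and (359,193).

```bash
python3 - <<'E'
from h import *
f=onplane("top",[(200.25,151),(218.75,151.75),(196.25,201.75),(214.25,202.25)],.09)
print(f, f.mean(0)); far=f[:2].mean(0);near=f[2:].mean(0)
d=far-near;print("len",np.linalg.norm(d),"yaw",np.degrees(np.arctan2(d[1],d[0])),"w",np.linalg.norm(f[0]-f[1]),np.linalg.norm(f[2]-f[3]))
s=onplane("scene",[(320+x/3,205+(y-300)/3) for x,y in((72,331),(133,331),(83,481),(158,482))],.09);print("scene",s,s.mean(0))
hb=onplane("top",[(175+73/4,140+96/4),(175+61/4,140+222/4)],.007);print("handle",hb,hb.mean(0))
p=onplane("top",[(350.75,169.25),(358.75,193.5)],.203);print("tips",p)
b=onplane("top",[(340+160/4,130+122/4),(340+190/4,130+224/4)],.2);print("bar",b)
q=onplane("scene",[(173.75,195),(178,215.5)],.206);print("tips scene",q)
E
```

```text
[[0.6246 0.2992 0.09  ]
 [0.621  0.2445 0.09  ]
 [0.4745 0.3094 0.09  ]
 [0.4721 0.2571 0.09  ]] [0.5481 0.2776 0.09  ]
len 0.14994292022602007 yaw -4.346170259984133 w 0.054829690121261945 0.052424889255917644
scene [[0.4719 0.261  0.09  ]
 [0.4772 0.3107 0.09  ]
 [0.6213 0.2396 0.09  ]
 [0.6283 0.2951 0.09  ]] [0.5497 0.2766 0.09  ]
handle [[0.6049 0.3384 0.007 ]
 [0.505  0.3466 0.007 ]] [0.5549 0.3425 0.007 ]
tips [[ 0.5387 -0.1186  0.203 ]
 [ 0.4743 -0.1369  0.203 ]]
bar [[ 0.5617 -0.1979  0.2   ]
 [ 0.4933 -0.2143  0.2   ]]
tips scene [[ 0.4742 -0.1346  0.206 ]
 [ 0.5374 -0.1224  0.206 ]]
```

```bash
cat >> h.py <<'E'
from scipy.spatial.transform import Rotation as Ro
def frame(yaw): return np.array([np.cos(yaw),np.sin(yaw),0]),np.array([-np.sin(yaw),np.cos(yaw),0]),np.array([0,0,1.])
def tool(yaw,tilt):
    ex,el,ez=frame(yaw); z=-(el*np.sin(tilt)+ez*np.cos(tilt)); return np.c_[np.cross(ex,z),ex,z]
def roll_path(C,yaw,p0,R0,degs):
    ex,el,ez=frame(yaw); O=np.array([C[0],C[1],0])-.026*el; out=[]
    for d in degs:
        r=Ro.from_rotvec(ex*np.radians(d)).as_matrix(); out.append((O+r@(p0-O),r@R0))
    return out
E
cat > r1.py <<'E'
from h import *
import sys
C=np.array([.549,.277,.045]);yaw=np.radians(-4.3);ex,el,ez=frame(yaw)
n=.866*el-.5*ez;t=.5*el+.866*ez
F=C+.045*n
R0=tool(yaw,np.radians(30));p0=F-.048*ex+.018*n-.0035*t
path=roll_path(C,yaw,p0,R0,range(10,61,10))
hov=p0+.10*t
print(p0,R0)
for p,R in [(hov,R0),(p0,R0)]+path: print(p,ctrl.ik(p,R))
if len(sys.argv)>1:
    ctrl.command_gripper(.45); ctrl.goto(hov,R0); cv2.imwrite("pics/w1.png",ctrl.read_camera("wrist"))
    print(ctrl.move_l(p0+.012*t,vel=.12,contact_N=6)); print(ctrl.current_t(),ctrl.current_tool_pos(),ctrl.current_contact_force())
    cv2.imwrite("pics/s1.png",ctrl.read_camera("scene"))
E
python3 r1.py
```

```text
[0.5051 0.3333 0.0105] [[ 0.0649  0.9972 -0.0375]
 [ 0.8636 -0.075  -0.4986]
 [-0.5     0.     -0.866 ]]
[0.5088 0.3831 0.0971] [ 43.0021  48.1077  60.6133 -19.8709  94.0179  49.9214]
[0.5051 0.3333 0.0105] [ 40.3513  50.9245  70.1364 -21.072   81.6157  51.9768]
[0.5049 0.3303 0.024 ] [ 36.678   45.0523  76.9621 -15.7479  72.0622  47.7126]
[0.5045 0.3249 0.0368] [32.0753 39.8995 83.5736 -9.045  62.7895 40.9584]
[0.5039 0.3175 0.0485] [26.4717 35.741  89.8443 -0.     54.4147 30.7717]
[0.5032 0.3082 0.0587] [19.88   32.9055 95.6241 12.3074 48.0026 16.2041]
[0.5024 0.2972 0.0671] [ 12.466   31.7456 100.7328  27.5995  44.9802  -2.5176]
[0.5015 0.2849 0.0735] [  4.5947  32.5603 104.959   43.1021  46.298  -22.6427]
```

```bash
sed -i 's/ctrl.goto(hov,R0);/ctrl.goto(hov+.15*ez,R0); ctrl.goto(hov,R0);/' r1.py; python3 r1.py go | tail -2
python3 - <<'E'
import cv2,numpy as np
w=cv2.imread("pics/w1.png");s=cv2.imread("pics/s1.png")[170:320,290:420]
s=cv2.resize(s,None,fx=2.8,fy=2.8,interpolation=cv2.INTER_CUBIC)
o=np.zeros((420,560+s.shape[1],3),np.uint8);o[:,:560]=w;o[:,560:]=s[:420];cv2.imwrite("pics/v1.png",o[:,130:930])
E
```

```text
False
4.0083 [0.5061 0.3399 0.0216] [-0.4656 -0.032   1.1422]
```

View pics/v1.png

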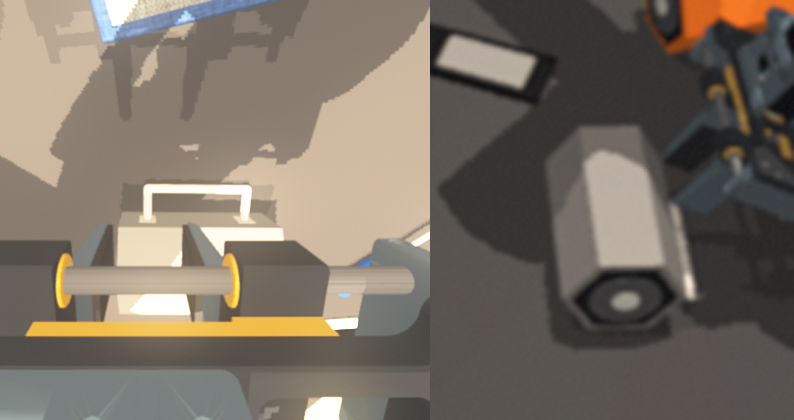

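The wrist view shows the near leg at wrist px (279,205), centred between the open fingers, so the grasp fits. Now grip and roll.

```bash
cat > r1b.py <<'E'
from h import *
C=np.array([.549,.277,.045]);yaw=np.radians(-4.3);ex,el,ez=frame(yaw)
n=.866*el-.5*ez;t=.5*el+.866*ez
F=C+.045*n;R0=tool(yaw,np.radians(30));p0=F-.048*ex+.018*n-.0035*t
print(ctrl.move_l(p0,vel=.05,contact_N=8),ctrl.current_tool_pos())
ctrl.command_gripper(0.0); print("w",ctrl.current_grip_width(),ctrl.current_grasp_force(),ctrl.current_contact_force())
if ctrl.current_grip_width()<.04: raise SystemExit("missed")
for p,R in roll_path(C,yaw,p0,R0,range(10,61,10)):
    ctrl.move_l(p,vel=.08,ori=R); print(ctrl.current_contact_force(),ctrl.current_grip_width())
ctrl.sleep(.4);print(ctrl.current_t())
cv2.imwrite("pics/s2.png",ctrl.read_camera("scene"))
E
python3 r1b.py; python3 -c "
import cv2;s=cv2.imread('pics/s2.png')[150:330,250:430];cv2.imwrite('pics/v2.png',cv2.resize(s,None,fx=3,fy=3,interpolation=2))"
```

```text
True [0.5055 0.3375 0.0172]
w 0.00616407006721139 0.08136869831105287 [-0.0462  0.0711 -0.0145]missed
[ WARN:0@0.006] global loadsave.cpp:275 findDecoder imread_('pics/s2.png'): can't open/read file: check file path/integrity
Traceback (most recent call last):
TypeError: 'NoneType' object is not subscriptable
```

```bash
cat > r1c.py <<'E'
from h import *
C=np.array([.549,.277,.045]);yaw=np.radians(-4.3);ex,el,ez=frame(yaw)
n=.866*el-.5*ez;t=.5*el+.866*ez
F=C+.045*n;R0=tool(yaw,np.radians(30));p0=F-.048*ex+.018*n-.0035*t
ctrl.move_l(p0+.025*t,vel=.1); ctrl.command_gripper(.45); print(ctrl.current_contact_force())
cv2.imwrite("pics/s15.png",ctrl.read_camera("scene"));cv2.imwrite("pics/t15.png",ctrl.read_camera("top"))
print(ctrl.move_l(p0+.003*n,vel=.04,contact_N=8),ctrl.current_tool_pos(),ctrl.current_contact_force(),ctrl.current_wrist_torque())
print("n,t resid",(ctrl.current_tool_pos()-p0)@n,(ctrl.current_tool_pos()-p0)@t,ctrl.current_contact_force()@np.c_[ex,n,t])
E
python3 r1c.py
```

```text
[ 0.0474 -0.0411 -0.3799]
False [0.5054 0.3359 0.009 ] [ 0.3863 -0.1255  0.1884] [ 0.2383 -0.0103  0.0207]
n,t resid 0.003028997629659881 9.682007337618162e-05 [ 0.3946 -0.1775  0.115 ]
```

```bash
python3 - <<'E'
s=open('r1b.py').read()
a=s.index("print(ctrl.move_l"); b=s.index("ctrl.command_gripper")
open('r1b.py','w').write(s[:a]+"p0=p0+.003*n\n"+s[b:])
E
python3 r1b.py; python3 -c "
import cv2;s=cv2.imread('pics/s2.png')[150:330,250:430];cv2.imwrite('pics/v2.png',cv2.resize(s,None,fx=3,fy=3,interpolation=2))"
```

```text
w 0.007241741553543384 0.0 [-0.0043 -0.2031 -0.467 ]missed
[ WARN:0@0.005] global loadsave.cpp:275 findDecoder imread_('pics/s2.png'): can't open/read file: check file path/integrity
Traceback (most recent call last):
TypeError: 'NoneType' object is not subscriptable
```

```bash
python3 - <<'E'
from h import *
c,P=campose("wrist");w=ctrl.read_camera("wrist")
R=lambda im,x,y,ww,hh,k:cv2.resize(im[y:y+hh,x:x+ww],None,fx=k,fy=k,interpolation=2)
t=cv2.imread("pics/t15.png");s=ctrl.read_camera("scene")
o=np.zeros((600,800,3),np.uint8);o[:300,:300]=R(t,175,140,75,75,4);o[:300,300:660]=R(s,310,200,90,75,4)
o[300:,:800]=R(w,100,120,400,150,2);cv2.imwrite("pics/v3.png",o)
E
```

```text
(no output)
```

View pics/v3.png

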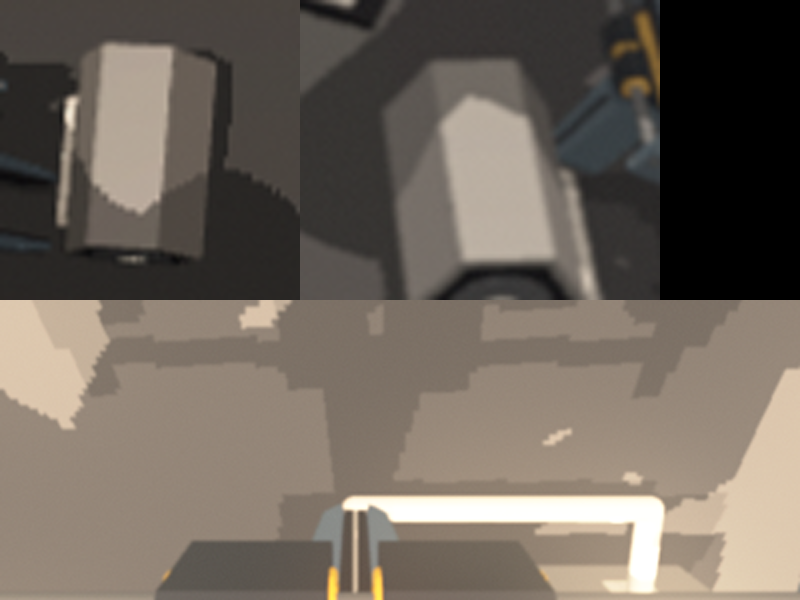

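The speaker hasn't moved. The fingertips closed on top of the leg corner at wrist px (277,225), because the 30° tilt leaves them too shallow. I'll retry nearly upright (8°), with deeper tips.

```bash
cat > r1d.py <<'E'
from h import *
C=np.array([.549,.277,.045]);yaw=np.radians(-4.3);ex,el,ez=frame(yaw)
tl=np.radians(8);R0=tool(yaw,tl);b=-R0[:,2]
p0=np.array([C[0],C[1],0])-.048*ex+.067*el+.0045*ez
path=roll_path(C,yaw,p0,R0,range(10,61,10))
bad=[i for i,(p,R) in enumerate([(p0+.08*b,R0),(p0,R0)]+path) if ctrl.ik(p,R) is None]
print("bad",bad)
if bad: raise SystemExit
ctrl.move_l(ctrl.current_tool_pos()-.07*ctrl.current_eef_rot()[:,2],vel=.15)
ctrl.command_gripper(.45)
ctrl.move_l(p0+.08*b,ori=R0)
print(ctrl.move_l(p0,vel=.05,contact_N=6),ctrl.current_tool_pos()-p0,ctrl.current_contact_force())
ctrl.command_gripper(0.0); print("w",ctrl.current_grip_width(),ctrl.current_grasp_force(),ctrl.current_contact_force())
if ctrl.current_grip_width()<.06: raise SystemExit("missed")
for p,R in path:
    ctrl.move_l(p,vel=.08,ori=R); print(ctrl.current_contact_force(),ctrl.current_grip_width())
ctrl.sleep(.4);print(ctrl.current_t())
cv2.imwrite("pics/s2.png",ctrl.read_camera("scene"))
s=cv2.imread('pics/s2.png')[150:330,250:430];cv2.imwrite('pics/v2.png',cv2.resize(s,None,fx=3,fy=3,interpolation=2))
E
python3 r1d.py
```

```text
bad []
False [0.0001 0.0001 0.0002] [ 0.115  -1.1668  0.3575]
w 0.006673914503569884 0.0 [ 0.0105 -1.0153  0.7735]missed
```

```bash
python3 - <<'E'
from h import *
c=ctrl.camera_params("wrist");cp=(c,np.array(c["T_tool_cam"]))
for X in ([.016,0,0],[.016,0,-.02],[.010,0,0],[.005,0,0],[0,0,0],[.014,0,-.0035],[.006,0,-.0035],[.014,0,.01],[.014,0,.02]): print(X,project("wrist",[X],cp))
print(ctrl.current_tool_pos())
w=ctrl.read_camera("wrist");print(ctrl.current_t())
g=cv2.resize(w[170:270,190:390],None,fx=4,fy=4,interpolation=2)
s=ctrl.read_camera("scene");g2=cv2.resize(s[215:265,320:420],None,fx=4,fy=4,interpolation=2)
o=np.zeros((600,800,3),np.uint8);o[:400]=g;o[400:600,:400]=g2;cv2.imwrite("pics/v4.png",o)
E
```

```text
[0.016, 0, 0] [[276.1705 214.0822]]
[0.016, 0, -0.02] [[276.0373 223.4134]]
[0.01, 0, 0] [[276.181  222.7449]]
[0.005, 0, 0] [[276.1896 229.8635]]
[0, 0, 0] [[276.1981 236.8926]]
[0.014, 0, -0.0035] [[276.1527 218.5309]]
[0.006, 0, -0.0035] [[276.167  230.1721]]
[0.014, 0, 0.01] [[276.2311 212.8405]]
[0.014, 0, 0.02] [[276.2831 209.0609]]
[0.5062 0.3474 0.0045]
12.275
```

View pics/v4.png

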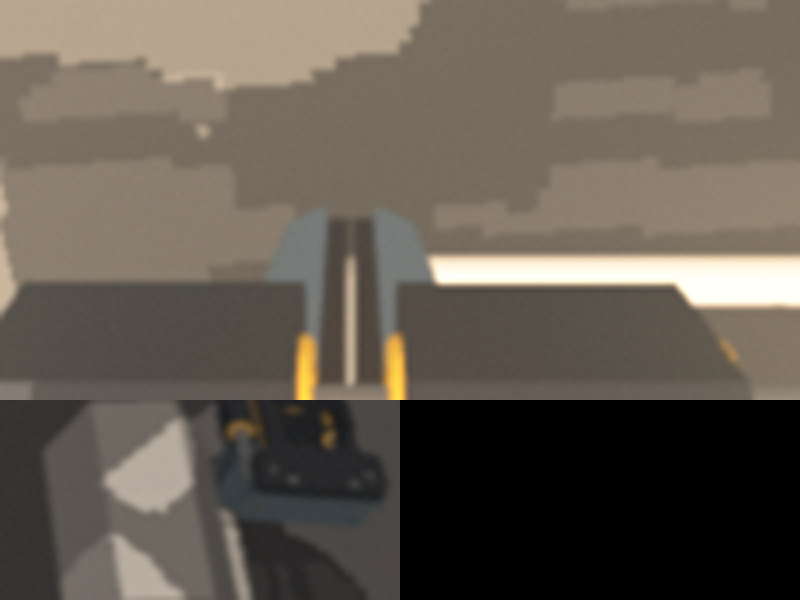

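```bash
python3 - <<'E'
from h import *
yaw=np.radians(-4.3);ex,el,ez=frame(yaw)
ctrl.move_l(ctrl.current_tool_pos()+.05*el+.02*ez,vel=.12)
p=ctrl.current_tool_pos();R=tool(yaw,0)
ctrl.move_l([p[0],p[1],.015],vel=.1,ori=R)
for g in (0,.45):
    ctrl.command_gripper(g)
    ctrl.move_l([p[0],p[1],.012],vel=.05)
    print(g,ctrl.move_l([p[0],p[1],-.025],vel=.03,contact_N=4),ctrl.current_tool_pos(),ctrl.current_contact_force(),ctrl.current_t())
    ctrl.move_l([p[0],p[1],.02],vel=.1)
E
```

```text
0 True [ 0.5094  0.3967 -0.02  ] [-1.9959 -1.3626 10.1599] 14.6583
0.45 True [ 0.5094  0.3968 -0.02  ] [-1.0628 -0.7525 10.142 ] 17.2667
```

The fingers physically end 20 mm behind the reported TCP: they touch the bench at a TCP z of -0.020. I'll compensate for that and retry the leg grasp.

```bash
cat >> h.py <<'E'
OFF=.0195   # real fingertips are this far behind the reported TCP
def tcp(tip,R): return np.asarray(tip)+OFF*R[:,2]
E
sed -i 's/np.radians(8)/np.radians(22)/; s/^p0=.*/p0=tcp(np.array([C[0],C[1],0])-.048*ex+.0605*el+.0078*ez,R0)/; s/^ctrl.move_l(ctrl.current_tool_pos()-.07.*/ctrl.move_l(ctrl.current_tool_pos()+.05*ez,vel=.15)/' r1d.py
python3 r1d.py
```

```text
bad []
True [0.0002 0.0011 0.0012] [-0.4594  2.6304  6.733 ]
w 0.056440025083701446 30.39003225043416 [-3.9334  3.1369 10.7295]missed
```

```bash
python3 - <<'E'
s=open('r1d.py').read()
a=s.index("ctrl.move_l(ctrl.current_tool_pos()+.05"); b=s.index("for p,R in path")
t=s[:a]+"p0=ctrl.current_tool_pos();R0=ctrl.current_eef_rot();path=roll_path(C,yaw,p0,R0,range(10,61,10))\n"+s[b:]
t=t.replace("ctrl.current_grip_width())\n","ctrl.current_grip_width(),ctrl.current_grasp_force())\n    if ctrl.current_grasp_force()<5: raise SystemExit('slip')\n",1)
open('r1e.py','w').write(t)
E
python3 r1e.py
```

```text
bad []
[ 0.799  -0.2428 -2.9541] 0.0532481234868526 30.17801334732212
[ 0.6518  0.0382 -2.006 ] 0.047426203143559664 30.463494672439992
[ 0.1809  0.5242 -2.9713] 0.05501550329263492 30.489310487173498
[ 0.3387 -0.0907 -2.2794] 0.05586374900922633 30.04774057713803
[-1.0004  2.444   2.895 ] 0.05504697908864431 30.127278165891767
[-0.0814  7.5737 13.8947] 0.05495478232820105 31.402535140514374
23.9417
```

View pics/v2.png

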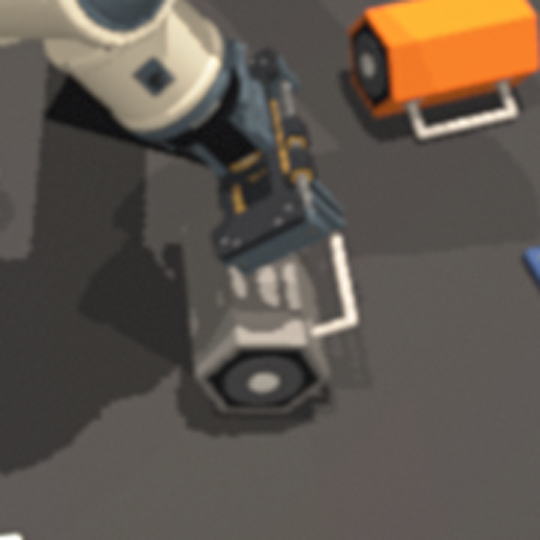

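The scene picture shows the speaker flat with the handle slanting up and left at crop (350,320), and the fingers still on the near leg. Next: release, re-grip and do the second roll.

```bash
cat > r2.py <<'E'
from h import *
yaw=np.radians(-4.3);ex,el,ez=frame(yaw)
C=np.array([.549,.277,.045])-.052*el
n=.866*el+.5*ez;F=C+.045*n
R0=tool(yaw,np.radians(30));b=-R0[:,2]
tip=C*[1,1,0]-.048*ex+.0525*el+.0715*ez
p0=tcp(tip,R0);path=roll_path(C,yaw,p0,R0,range(10,61,10))
print([i for i,(p,R) in enumerate([(p0+.09*b,R0)]+path) if ctrl.ik(p,R) is None])
ctrl.command_gripper(.45); ctrl.move_l(ctrl.current_tool_pos()-.06*ctrl.current_eef_rot()[:,2],vel=.12)
ctrl.move_l(ctrl.current_tool_pos()+.05*ez,vel=.2)
cv2.imwrite("pics/t2.png",ctrl.read_camera("top"))
ctrl.goto(p0+.09*b,R0)
print(ctrl.move_l(p0,vel=.08,contact_N=6),ctrl.current_tool_pos()-p0,ctrl.current_contact_force())
ctrl.command_gripper(0.0);print("w",ctrl.current_grip_width(),ctrl.current_grasp_force(),ctrl.current_contact_force(),ctrl.current_t())
if ctrl.current_grip_width()<.045: raise SystemExit("missed")
for p,R in path:
    ctrl.move_l(p,vel=.08,ori=R); print(ctrl.current_contact_force(),ctrl.current_grip_width(),ctrl.current_grasp_force())
    if ctrl.current_grasp_force()<5: raise SystemExit('slip')
ctrl.sleep(.3);print(ctrl.current_t())
E
python3 r2.py
```

```text
[]
True [0.0005 0.0093 0.016 ] [-2.4683  5.7685 12.8538]
w 0.0034997571727033573 0.0 [-0.564  -0.122   0.6805] 28.6missed
```

```bash
python3 - <<'E'
from h import *
R0=ctrl.current_eef_rot()
ctrl.move_l(ctrl.current_tool_pos()-.05*R0[:,2],vel=.15); ctrl.command_gripper(.45)
cp=campose("wrist");w=ctrl.read_camera("wrist");cv2.imwrite("pics/w3.png",w);np.savez("w3.npz",P=cp[1])
R=lambda im,x,y,ww,hh,k:cv2.resize(im[y:y+hh,x:x+ww],None,fx=k,fy=k,interpolation=2)
t=cv2.imread("pics/t2.png");o=np.zeros((600,800,3),np.uint8);o[:300,:400]=R(t,185,140,100,75,4);o[:300,400:]=R(ctrl.read_camera("scene"),300,190,100,75,4)
o[300:]=R(w,80,100,400,150,2);cv2.imwrite("pics/v5.png",o);print(ctrl.current_tool_pos(),ctrl.current_t())
E
```

```text
[0.5024 0.3054 0.1138] 29.95
```

View pics/v5.png

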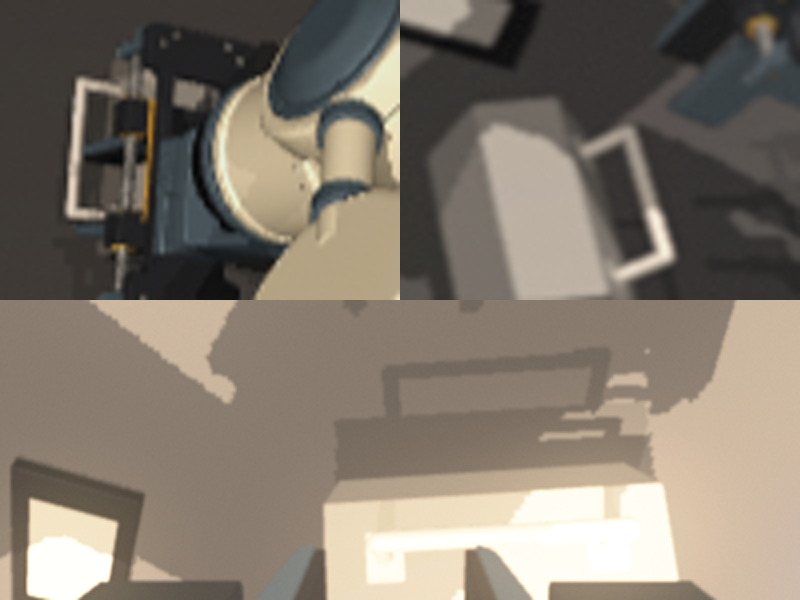

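```bash
python3 - <<'E'
from h import *
a=onplane("top",[(205,160),(202.5,194.5)],.083);print("top",a,a.mean(0))
cp=(ctrl.camera_params("wrist"),np.load("w3.npz")["P"])
for z in(.075,.083,.09):
    w=onplane("wrist",[(80+373/2,100+(542-300)/2),(80+632/2,100+(530-300)/2)],z,cp);d=w[1]-w[0];print("wrist",z,w,w.mean(0),np.linalg.norm(d),np.degrees(np.arctan2(d[1],d[0])))
yaw=np.radians(-4.3);ex,el,ez=frame(yaw);C=np.array([.549,.277,.045])-.052*el;print("pred",C+.0658*el+.038*ez)
# top edge far/near corners of speaker (upper-left face's top edge? and end edges) in wrist
print(onplane("wrist",[(80+325/2,100+(503-300)/2),(80+662/2,100+(484-300)/2)],.045,cp))
E
```

```text
top [[0.5989 0.2863 0.083 ]
 [0.4963 0.2928 0.083 ]] [0.5476 0.2895 0.083 ]
wrist 0.075 [[0.4922 0.2792 0.075 ]
 [0.5975 0.2786 0.075 ]] [0.5448 0.2789 0.075 ] 0.10530238751861615 -0.31027266424213357
wrist 0.083 [[0.4933 0.2878 0.083 ]
 [0.5936 0.2873 0.083 ]] [0.5434 0.2876 0.083 ] 0.10032581762180229 -0.3102726642421803
wrist 0.09 [[0.4942 0.2954 0.09  ]
 [0.5902 0.2949 0.09  ]] [0.5422 0.2952 0.09  ] 0.09597131896209031 -0.31027266424218336
pred [0.55   0.2908 0.083 ]
[[0.4689 0.2744 0.045 ]
 [0.6194 0.275  0.045 ]]
```

The wrist view shows the bar at about rows 212–219 px, roughly at (0.545, 0.289) with yaw near -1.5°. The inner finger had landed on the bar itself. I'll straddle the bar instead, with the jaw closing perpendicular to it, and roll with that grip.

```bash
cat > r2.py <<'E'
from h import *
yaw=np.radians(-1.5);ex,el,ez=frame(yaw)
B=np.array([.545,.289,.083]);C=B-.0658*el-.038*ez
def tool2(tilt,s=1):
    z=-(el*np.sin(tilt)+ez*np.cos(tilt)); x=-s*ex; return np.c_[x,np.cross(z,x),z]
for s in (1,-1):
    R0=tool2(np.radians(30),s);b=-R0[:,2];p0=tcp(B-.010*b,R0);path=roll_path(C,yaw,p0,R0,range(10,61,10))
    bad=[i for i,(p,R) in enumerate([(p0+.07*b,R0)]+path) if ctrl.ik(p,R) is None]
    print(s,bad,ctrl.ik(p0,R0),ctrl.ik(*path[-1]))
    if not bad: break
else: raise SystemExit
ctrl.move_l(ctrl.current_tool_pos()+.06*ez,vel=.2); ctrl.goto(p0+.07*b,R0); ctrl.command_gripper(.28)
print(ctrl.move_l(p0,vel=.08,contact_N=6),ctrl.current_tool_pos()-p0,ctrl.current_contact_force())
ctrl.command_gripper(0.0);print("w",ctrl.current_grip_width(),ctrl.current_grasp_force(),ctrl.current_contact_force(),ctrl.current_t())
if ctrl.current_grip_width()<.045: raise SystemExit("missed")
for p,R in path:
    ctrl.move_l(p,vel=.08,ori=R); print(ctrl.current_contact_force(),ctrl.current_grip_width(),ctrl.current_grasp_force())
    if ctrl.current_grasp_force()<5: raise SystemExit('slip')
ctrl.sleep(.3);print(ctrl.current_tool_pos(),ctrl.current_t())
E
python3 r2.py
```

```text
1 [] [ 35.2071  46.5025  71.9796 -23.9197  81.3555 -45.4604] [  -6.4111   32.5673   98.4169   36.153    57.6106 -117.0405]
False [0.0003 0.0004 0.0004] [ 0.0551  0.3066 -0.1323]
w 0.07845962834815887 29.934232234954834 [1.8302 0.2508 1.2344] 33.7917
[3.115  3.6485 2.8009] 0.0784725845772599 29.94632989168167
[2.5399 2.3015 3.9517] 0.07631630626913191 29.974712133407593
[2.3847 1.2722 5.1683] 0.08021675866802327 29.97667908668518
[3.253  1.0998 6.5537] 0.07425091204752134 29.975749254226685
[ 3.4537 -1.357   7.9578] 0.07707358814385684 29.980601370334625
[ 5.4975  3.5739 14.5162] 0.07877820086795091 30.00519722700119
[0.5434 0.1877 0.0955] 36.3083
```

```bash
cat > m3.py <<'E'
from h import *
yaw=np.radians(-1.5);ex,el,ez=frame(yaw)
R=np.c_[-ex,el,-ez]
ctrl.command_gripper(.28);p=ctrl.current_tool_pos()-.05*ctrl.current_eef_rot()[:,2];ctrl.move_l(p,vel=.12)
B=np.array([.545,.289,0])-.1178*el
ctrl.move_l([B[0],B[1],.23],vel=.15,ori=R)
cp=campose("wrist");w=ctrl.read_camera("wrist");cv2.imwrite("pics/wh.png",w);np.save("wh.npy",cp[1])
cv2.imwrite("pics/t3.png",ctrl.read_camera("top"))
ctrl.goto([.51,-.12,.29],R)
cp=campose("wrist");w2=ctrl.read_camera("wrist");cv2.imwrite("pics/wy.png",w2);np.save("wy.npy",cp[1])
print(ctrl.current_t(),B)
# combined: full wrist images at 400x300 each and double crops
o=np.zeros((600,800,3),np.uint8);o[:300,:400]=cv2.resize(w,(400,300));o[:300,400:]=cv2.resize(w2,(400,300))
S=ctrl.read_camera("scene");o[300:,:400]=cv2.resize(S[190:300,260:400],(400,300));cv2.imwrite("pics/s3.png",S)
o[300:,400:]=cv2.resize(cv2.imread("pics/t3.png")[130:220,180:300],(400,300));cv2.imwrite("pics/v6.png",o)
E
python3 m3.py
```

```text
39.45 [0.5419 0.1712 0.    ]
```

View pics/v6.png

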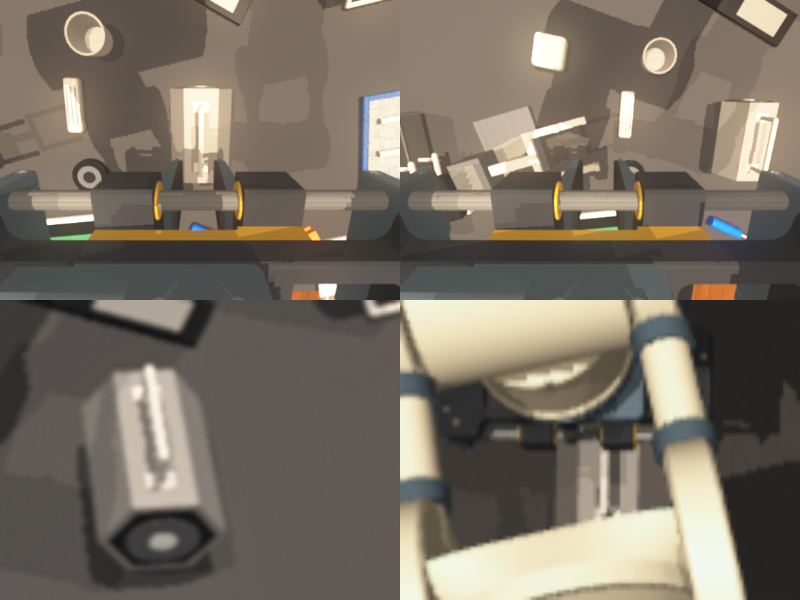

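Both wrist pictures show the speaker upright with the handle on top (wh px (277,180)) and the yoke's prongs at wy px around (259,168). I'll extract these precisely with masks.

```bash
python3 - <<'E'
from h import *
def blobs(im,box,thr):
    x,y,X,Y=box;g=cv2.cvtColor(im,cv2.COLOR_BGR2GRAY)[y:Y,x:X];m=(g>thr).astype(np.uint8)
    cs,_=cv2.findContours(m,cv2.RETR_EXTERNAL,cv2.CHAIN_APPROX_NONE)
    return [cv2.approxPolyDP(c,1.5,True)[:,0]+[x,y] for c in cs if cv2.contourArea(c)>25]
t=cv2.imread("pics/top0.png");wy=cv2.imread("pics/wy.png");wh=cv2.imread("pics/wh.png")
for b in blobs(t,(340,150,412,205),190): print("top0",b.tolist())
for b in blobs(wy,(100,140,300,245),215): print("wy yoke",b.tolist())
for b in blobs(wy,(480,130,558,260),235): print("wy handle",b.tolist())
cp=(ctrl.camera_params("wrist"),np.load("wy.npy"))
ph=(ctrl.camera_params("wrist"),np.load("wh.npy"))
print("proj exp. tips wy",project("wrist",[(.506-.033,-.137,.2),(.506+.033,-.119,.2),(.542,.171,.121),(.494,.171,.121),(.59,.171,.121)],cp))
print("proj exp wh",project("wrist",[(.49,.171,.121),(.594,.171,.121)],ph))
g=cv2.cvtColor(wh,cv2.COLOR_BGR2GRAY);print(g[125:260:6,262:296:2])
E
```

```text
top0 [[406, 165], [385, 170], [380, 159], [351, 167], [352, 170], [378, 163], [385, 180], [383, 185], [358, 191], [358, 194], [389, 187], [387, 175], [407, 169]]
wy yoke [[257, 165], [249, 165], [169, 187], [168, 191], [143, 203], [145, 205], [168, 191], [180, 217], [175, 220], [124, 233], [127, 244], [147, 242], [180, 231], [185, 231], [189, 239], [197, 239], [182, 194], [219, 185], [251, 173], [259, 172]]
wy handle [[527, 165], [523, 169], [509, 236], [511, 238], [514, 238], [529, 170]]
wy handle [[529, 145], [501, 145], [487, 166], [480, 203], [480, 252], [500, 251], [501, 244], [494, 239], [491, 239], [489, 243], [484, 241], [488, 236], [487, 233], [491, 231], [505, 236], [518, 177], [518, 171], [508, 168], [504, 169], [498, 211], [495, 215], [493, 229], [488, 231], [486, 227], [492, 203], [496, 173], [505, 162], [525, 163]]
proj exp. tips wy [[257.0395 165.4525]
 [278.2223 232.158 ]
 [512.2881 207.0845]
 [519.0879 168.3398]
 [505.8675 243.3946]]
proj exp wh [[275.312  148.447 ]
 [277.9904 248.0039]]
[[247 246 247 247 247 247 247 247 247 247 247 247 247 247 247 247 247]
 [247 246
[... 853 characters left out ...]
239 231 225 222 163 153 229 252 253 247 226 225 225 225 225]
 [180 181 182 171 155 153 149 149 204 244 253 246 226 224 225 225 224]
 [174 173 174 164 147 146 148 147 177 197 209 199 155 155 154 149 147]
 [172 171 167 154 144 145 145 145 176 196 197 188 198 215 216 159 147]
 [170 172 167 147 147 162 161 160 174 195 202 225 159 160 153 146 146]
 [170 170 168 145 152 193 198 192 177 194 193 206 253 253 233 142 144]
 [169 170 169 150 150 189 193 186 176 194 198 241 252 253 239 142 154]
 [167 166 167 167 167 167 167 174 177 191 196 231 235 236 221 166 167]
 [166 166 166 166 166 166 164 203 236 235 235 235 236 231 203 166 166]
 [ 97  97  96  98 124 129 128 131 132 107 107 108 107 105  99  98  99]]
```

```bash
python3 - <<'E'
from h import *
cp=(ctrl.camera_params("wrist"),np.load("wy.npy"));ph=(ctrl.camera_params("wrist"),np.load("wh.npy"))
h=onplane("wrist",[(528,167),(512.3,237.5)],.121,cp);d=h[1]-h[0]
print("handle wy",h,h.mean(0),np.linalg.norm(d),np.degrees(np.arctan2(d[1],d[0])))
print("handle wh",onplane("wrist",[(282,150),(282,215)],.121,ph))
y=onplane("wrist",[(258.5,168.5)],.203,cp);print("near tip wy",y)
c=onplane("wrist",[(168,188),(189.5,239.5),(197,239)],.2,cp);print("near outer corner wy; far crossbar pts",c)
t=onplane("top",[(351,168.5),(358,192.5)],.203);print("tips top",t,t.mean(0))
c=onplane("top",[(380.5,159),(389,187.3)],.2);print("outer corners top",c,c.mean(0))
a=c.mean(0)-t.mean(0);print("axis deg from -y:",np.degrees(np.arctan2(a[0],-a[1])),np.hypot(a[0],a[1]))
w=t[0]-t[1];print("tip perp deg",np.degrees(np.arctan2(w[1],w[0])));w=c[0]-c[1];print("corner perp",np.degrees(np.arctan2(w[1],w[0])),np.linalg.norm(w))
for a,b in (((406,167),(386,172.5)),((351,168.5),(379,161)),((358,192.5),(387,184))):
    l=onplane("top",[a,b],.2);v=l[0]-l[1]; v=v if v[1]<0 else -v; print("line",np.degrees(np.arctan2(v[0],-v[1])),l)
E
```

```text
handle wy [[0.4927 0.1815 0.121 ]
 [0.5822 0.1779 0.121 ]] [0.5374 0.1797 0.121 ] 0.08960082739948186 -2.2828761919844616
handle wh [[0.4917 0.1775 0.121 ]
 [0.5577 0.176  0.121 ]]
near tip wy [[ 0.4755 -0.1356  0.203 ]]
near outer corner wy; far crossbar pts [[ 0.492  -0.2222  0.2   ]
 [ 0.5444 -0.2071  0.2   ]
 [ 0.544  -0.1996  0.2   ]]
tips top [[ 0.5406 -0.1194  0.203 ]
 [ 0.477  -0.1351  0.203 ]] [ 0.5088 -0.1272  0.203 ]
outer corners top [[ 0.5657 -0.1995  0.2   ]
 [ 0.4898 -0.2181  0.2   ]] [ 0.5278 -0.2088  0.2   ]
axis deg from -y: 13.096297807531077 0.08372077104401601
tip perp deg 13.832102631684343
corner perp 13.76762898600858 0.07814206741746064
line 14.50246677138208 [[ 0.5434 -0.2667  0.2   ]
 [ 0.5293 -0.2122  0.2   ]]
line 14.266329459290727 [[ 0.5413 -0.12    0.2   ]
 [ 0.5604 -0.1952  0.2   ]]
line 15.313460613913515 [[ 0.4774 -0.1357  0.2   ]
 [ 0.4987 -0.2132  0.2   ]]
```

```bash
cat > r3.py <<'E'
from h import *
yaw=np.radians(-2);ex,el,ez=frame(yaw);R=np.c_[-ex,el,-ez]
H=np.array([.544,.178,.121])
fx,fl,_=frame(np.radians(14));R2=np.c_[-fx,fl,-ez]
S=np.array([.5128,-.1474,0])
at=lambda P,z:np.array([P[0],P[1],z-.014-OFF])   # TCP for a bar centre at height z
print([ctrl.ik(p,r) is not None for p,r in ((at(H,.121),R),(at(S+.11*fl,.235),R2),(at(S,.217),R2),(at(S,.15),R2))])
ctrl.goto(at(H,.20),R); ctrl.command_gripper(.3)
print(ctrl.move_l(at(H,.121),vel=.1,contact_N=6),ctrl.current_contact_force());F0=ctrl.current_contact_force()
ctrl.command_gripper(0.);print("w",ctrl.current_grip_width(),ctrl.current_grasp_force(),ctrl.current_contact_force())
if ctrl.current_grip_width()<.045: raise SystemExit("missed")
ctrl.move_l(at(H,.235),vel=.1);ctrl.sleep(.2);F1=ctrl.current_contact_force();print("F0,F1",F0,F1,ctrl.current_t())
ctrl.move_l(at(S+.11*fl,.235),vel=.2,ori=R2)
ctrl.move_l(at(S+.11*fl,.218),vel=.1);ctrl.sleep(.2)
cv2.imwrite("pics/s4.png",ctrl.read_camera("scene"));cv2.imwrite("pics/t4.png",ctrl.read_camera("top"))
np.savez("F.npz",F0=F0,F1=F1);print(ctrl.current_grip_width(),ctrl.current_tool_pos(),ctrl.current_t())
o=np.zeros((600,800,3),np.uint8);o[:300]=cv2.resize(cv2.imread("pics/s4.png")[135:255,60:380],(800,300));o[300:]=cv2.resize(cv2.imread("pics/t4.png")[110:260,120:520],(800,300));cv2.imwrite("pics/v7.png",o)
E
python3 r3.py
```

```text
[True, True, True, True]
False [-0.1259  0.1671  0.4706]
w 0.0786544505990138 30.000699162483215 [-1.0639 -1.2142  5.7509]
F0,F1 [-0.1259  0.1671  0.4706] [-0.5038  0.7118 -4.0855] 43.8667
0.08294690947159374 [ 0.4864 -0.0407  0.1849] 45.7667
```

View pics/v7.png

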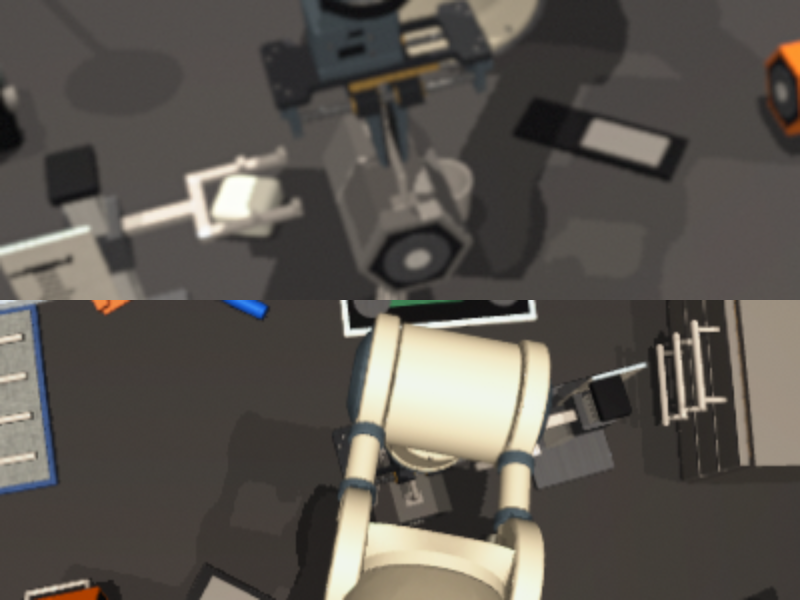

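The scene shows the speaker hanging level below the gripper, end disc at scene px (227,238), prong tips at (175,197) and (180,218). I'll verify the disc position numerically, then insert.

```bash
python3 - <<'E'
from h import *
fx,fl,_=frame(np.radians(14));p=ctrl.current_tool_pos()
B=np.array([p[0],p[1],.218]);c=B-[0,0,.076]
print("end disc exp",project("scene",[c+.075*fx, c+.075*fx+[0,0,.045],c+.085*fx, c+.075*fx-[0,0,.01]]))
S=np.array([.5128,-.1474,.2]);print("tips exp",project("scene",[S+.018*fl+s*.033*fx+[0,0,.006] for s in(-1,1)]))
im=cv2.imread("pics/s4.png")
g=cv2.cvtColor(im,cv2.COLOR_BGR2GRAY)[225:252,212:242];_,m=cv2.threshold(g,0,255,cv2.THRESH_OTSU)
n,l,st,ce=cv2.connectedComponentsWithStats(m);print([(ce[i]+[212,225],st[i,4]) for i in range(1,n)])
E
```

```text
end disc exp [[227.5299 238.6963]
 [225.7664 225.3472]
 [228.76   242.0122]
 [227.9073 241.5468]]
tips exp [[172.2169 195.8273]
 [178.1543 216.5589]]
[(array([215.6071, 226.1071]), np.int32(28)), (array([240.25, 225.25]), np.int32(4)), (array([226.5429, 238.3   ]), np.int32(70)), (array([213.4167, 250.0833]), np.int32(12)), (array([221., 251.]), np.int32(1))]
```

```bash
cat > r4.py <<'E'
from h import *
F=np.load("F.npz");F0,F1=F["F0"],F["F1"]
S=np.array([.5128,-.1474,0]);at=lambda P,z:np.array([P[0],P[1],z-.014-OFF])
print("ins",ctrl.move_l(at(S,.218),vel=.08,contact_N=5),ctrl.current_tool_pos()-at(S,.218))
if np.linalg.norm(ctrl.current_tool_pos()-at(S,.218))>.004: raise SystemExit("blocked")
ctrl.move_l(at(S,.206),vel=.05)
z=.206
while z>.150:
    z-=.004; ctrl.move_l(at(S,z),vel=.04); f=ctrl.current_contact_force(); print(round(z,3),f)
    if f[2]>F0[2]-.3: break
ctrl.sleep(.3);print(ctrl.current_contact_force(),ctrl.current_t())
E
python3 r4.py
```

```text
ins False [-0.0001  0.0004 -0.    ]
0.202 [ 0.2244  0.3706 -3.7151]
0.198 [ 0.1019 -0.2596 -2.6993]
0.194 [-0.7971  0.5841 -3.028 ]
0.19 [-0.2169  0.2412 -1.7486]
0.186 [ 0.0204  0.3713 -1.7819]
0.182 [-0.065  -0.4473 -1.3238]
0.178 [ 0.5814 -0.1575 -0.2683]
0.174 [-0.1501 -0.5206  0.0028]
0.17 [ 0.5631 -0.0756  1.4387]
[ 0.4964 -0.4595 -0.0252] 50.2333
```

```bash
python3 - <<'E'
from h import *
ctrl.command_gripper(.32);ctrl.sleep(.6);print(ctrl.current_contact_force(),ctrl.current_grasp_force(),ctrl.current_t())
p=ctrl.current_tool_pos();ctrl.move_l(p+[0,0,.05],vel=.05,contact_N=4);print(ctrl.current_tool_pos()-p,ctrl.current_contact_force())
ctrl.move_l(p+[0,0,.16],vel=.15);ctrl.sleep(1.5)
a=ctrl.read_camera("scene");ctrl.sleep(.3);b=ctrl.read_camera("scene");print("motion px diff",(cv2.absdiff(a,b)>20).sum(),ctrl.current_t())
cv2.imwrite("pics/v8.png",cv2.resize(b[150:290,60:260],(800,560)))
E
```

```text
[-0.8165  0.0763  0.4468] 0.0 51.3667
[-0.0002  0.0001  0.0497] [-0.7405 -0.16    0.0926]
motion px diff 0 55.3
```

View pics/v8.png

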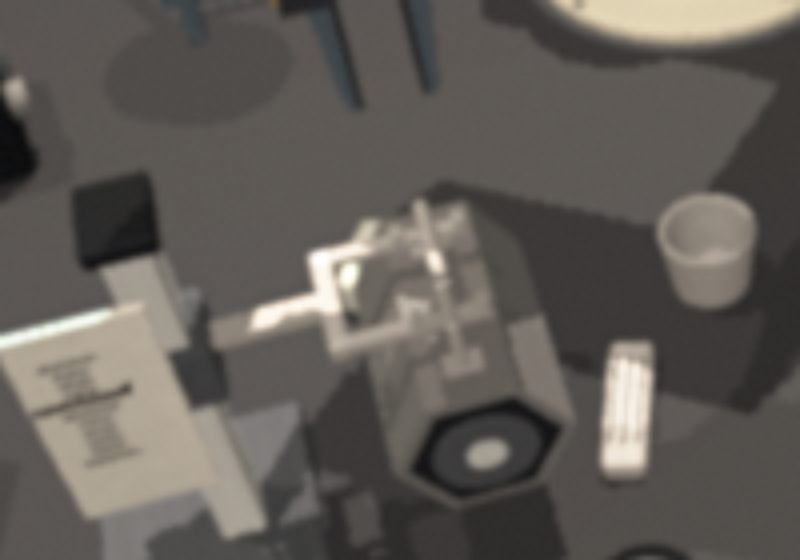

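The picture shows the speaker hanging upright on both prongs, its bar at crop (440,270). The pointer has moved down to crop (85,400) and stands still, and the fingers are clear. Handing in.

```bash
python3 -c "
from bench import ctrl
print(ctrl.sign_off(),ctrl.current_t())"
```

```text
the job is handed in; nothing more can be done
the job is handed in; nothing more can be done
```

I rolled the speaker upright in two steps and hung it on both prongs of the scale. It hung still with the pointer steady and the gripper clear when I handed the job in at about 55 s; `sign_off` returned no verdict.

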